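# Walk the pastry guide strip to its line

## Task

Walk the pale wooden guide strip across the pastry mat onto the blue line, one end at a time and without lifting the whole strip off the mat: first swing its red end out to the line while the plain end stays where it is as the pivot, then swing the plain end out while the red end stays at the line. Leave the strip lying flat along the blue line, covering it and within the line's length, and do not disturb the dark strip beyond it.

Things in the scene. Friction and masses are not known exactly. Their poses are not given: they have to be found in the camera images.
- guide: Pale wooden guide strip: straight bar 160 x 24 mm, 22 mm high, 0.15 kg, one end capped red (last 26 mm), the other plain. Lies loose on the mat, roughly parallel to the blue line, between it and the robot, red end to the robot's left. Origin: centre of its underside, on the mat. Own x runs along it towards the red end, y across, z up.
- red_end (a point): Centre of the red end face of the pale strip: 80 mm from its middle along its own +x, at half its height (11 mm over the mat). Axes as the strip's.
- plain_end (a point): Centre of the plain end face of the pale strip: 80 mm from its middle along its own -x, at half its height. Axes as the strip's.
- line_mid (a point): Middle of the blue line (6 x 260 mm) printed on the grey pastry mat. The line runs along this frame's y; x points across it, away from the robot. The mat is fixed, flat, 200 (x) x 300 mm (y), its top 2 mm above the worktop; the line lies 98 mm from its far edge, up to 14 degrees askew to the robot.
- dark_guide: Another strip of the same size in dark wood without a red cap, a bystander: it lies loose on the mat along its far edge, about 85 mm beyond the blue line and parallel to it, already in place. Origin: centre of its underside; x along it. Above it hang wall cabinets: underside at z = 0.46 m, front at x = 0.61 m, handles to x = 0.58 m; keep the wrist low and clear.
Things that resemble listed ones, but are neither listed nor needed, are in the scene too. What is meant by the guide is not turquoise or yellow, and is the larger of those in its own colour.

How it is judged:
On the way:
1. the red end has been swung to the blue line (within 12 mm of it) while the plain end is still within 20 mm of where it started (x of red_end in the frame of line_mid between -0.012 and 0.012 m and distance of plain_end from where it was at the start of the episode below 0.02 m), for 0.2 s.
At the end, for the whole second after the job is handed in: The pale strip lies flat and still on the mat along the blue line: the centres of its red end and of its plain end are each within 12 mm of the line, and its middle is within 50 mm of the line's middle (so that it lies within the line's length) (x of red_end in the frame of line_mid between -0.012 and 0.012 m and x of plain_end in the frame of line_mid between -0.012 and 0.012 m and y of guide in the frame of line_mid between -0.05 and 0.05 m and angle between the x axis of guide and the y axis of line_mid, either way round below 0.17 rad and angle between guide's own z axis and vertical below 0.1 rad and height (world z) of guide below 0.008 m and linear speed of guide below 0.02 m/s); the robot touches nothing.
It fails at once if the whole pale strip is lifted: its middle more than 25 mm off the mat (height (world z) of guide above 0.027 m).
It fails at once if the red end is more than 35 mm from the line after the plain end has left its place by more than 60 mm (distance of plain_end from where it was at the start of the episode above 0.06 m and (x of red_end in the frame of line_mid above 0.035 m or x of red_end in the frame of line_mid below -0.035 m)).
It fails at once if the dark strip is moved by more than 20 mm (distance of dark_guide from where it was at the start of the episode above 0.02 m).
It also fails if it takes over 40 s, if anything falls off the work surface, if the arm or the gripper's body presses on something with over 40 N, if the wrist force passes 120 N, or if a joint passes its speed limit or range.

## Robot

A 6-joint arm with a two-finger parallel gripper is mounted at the origin on a cart in front of the work surface, level with it; the furniture and walls round the work are solid. World frame = base frame: x ahead of the robot, y to its left, z up, the work surface at z = 0. Lengths are in m, angles in rad, forces in N, time in s.
With the tool pointing down it reaches from about 0.35 to 0.975 m from the base axis. Payload 4.9 kg.
Tool frame: the origin (TCP) lies at the very end of the fingers, on their centre line; the grasp point (between the pads) lies 19 mm behind it; z points along the fingers, y is the line along which they close (so a half turn about z gives the same grasp; the last joint's range is limited). The gripper opens to 85 mm and grips with 20 to 120 N. Pads are 22 mm wide; open, the fingers measure 114 mm over their backs; the gripper's body (76 mm by 85 mm) begins 54 mm behind the grasp point. The pads swing forward as they close: fully open they stand 13 mm farther back than shut.
Start: joints at [1.022, 0.053, 1.613, -0, 1.476, -0.119], TCP at [0.26, 0.568, 0.231] pointing down, gripper open.
Joint ranges: [-3.01, 3.01], [-1.01, 2.22], [0.06, 2.58], [-1.02, 4.17], [0.09, 2.62], [-3.14, 3.14]. Speed limits (rad/s): [2.57, 2.57, 3.14, 3.14, 3.14, 3.14].

## Interface

Orientations are given as a rotation vector (axis times angle).
In Python, from station import get_obs, optics, ctrl gives the robot as it stands.
- The arm moves only by the shell command python3 -m pendant 'ROWS' [FORCE]. ROWS is JSON, a list of rows, each a list of 3 entries, a list of its own where there are three numbers: the shift along the tool's x, y, z in mm, then the turn, a rotation vector about the tool's x, y, z in rad, then the opening, from 0 (shut) to 1 (fully open). A call has 1 to 12 rows; each row shifts and turns the commanded pose from where the row before left it, along the tool's axes as they then stand; what a row does not reach is not made up. A row lasts 1/12 s, in which the tool goes at most 41.7 mm and 7.16 degrees, less where a joint would pass 70% of its speed; a pose out of reach is approached as far as the arm can. A call is refused whole if a number of a shift passes 41.7 or a number of a turn 0.125, either way. A call with a gripper value outside its range is refused whole. The fingers move at their own pace and stop on an object; FORCE is the grip in N (left out, the last holds). Time passes only in rows, so rows that do not move let the fingers close. It gives the time, the measured TCP pose, the force, the opening and the grip force at its end, in the units of the state.
- get_obs(): the state, without advancing time (a new reading comes with each control period).
- optics.get_image(name): name is "scene" or "top" or "wrist"; returns the picture (400x640x3 uint8, red, green, blue); there is no depth.
- optics.camera_model(name): a dict with "fx", "fy", "cx", "cy" (pixels), "cam_to_world" (4x4, takes a point from camera to world coordinates). Camera axes: x right, y up, looking along -z (the intrinsics and any distortion apply to the point x, -y, -z); pixel columns grow to the right and rows downward; lengths in m; the calibration is good to about 2 mm. A picture is of the moment at which its call begins: read the wrist's pose just before it. camera_model takes no time and is no camera call; for the wrist camera it gives the pose at the moment of the call.
- ctrl.finish_job(): hands the job in; it is judged then, once.
The state is a dict: "t": time; "q": joint angles; "dq": joint speeds; "effort": joint torques, N m; "tool_pos": TCP position; "tool_rot": TCP orientation; "contact_force": force on the tool from outside, world axes, zero at the start; "wrist_torque": the same for the moment, N m; "opening": finger opening in m; "grip_force": force on a finger pad.
Only numpy, scipy, OpenCV 4.12 (cv2) and the standard library are available. Lean on these libraries where they do the work, as an engineer would, in place of code of your own. Each camera call takes 0.05 s, during which the arm holds its last target. There are 200 camera calls.

## Working session

There is one attempt and no reset: what is moved stays moved. The work goes in short steps, Python scripts to look and compute and a shell command to move; the robot and the scene stay as the last step left them, time stands still between calls to the robot, and variables do not carry over. Pictures are saved under pics/ and viewed, at most 10 in all, crops included, and the job is handed in when it is done.

```bash
mkdir -p pics; ls; python3 - <<'E'
from station import get_obs, optics, ctrl
import cv2,numpy as np
o=get_obs(); print({k:np.round(v,3).tolist() for k,v in o.items()})
for n in ("top","scene"):
    m=optics.camera_model(n); print(n,{k:np.round(v,3).tolist() if not isinstance(v,str) else v for k,v in m.items()})
    cv2.imwrite(f"pics/{n}0.png",optics.get_image(n)[:,:,::-1])
E
```

```text
pics
{'t': 0.0, 'q': [1.022, 0.053, 1.614, 0.0, 1.476, -0.119], 'dq': [0.0, -0.0, -0.0, -0.001, 0.002, -0.0], 'effort': [-0.0, -39.368, -37.018, -0.0, 0.007, 0.0], 'tool_pos': [0.26, 0.568, 0.23], 'tool_rot': [-0.67, -3.069, 0.003], 'contact_force': [0.121, -0.376, 0.193], 'wrist_torque': [-0.008, 0.003, -0.009], 'grip_force': 0.0, 'opening': 0.085}
top {'fx': 376.871, 'fy': 376.871, 'cx': 318.129, 'cy': 201.137, 'cam_to_world': [[-0.057, 0.975, -0.214, 0.323], [-0.998, -0.055, 0.017, 0.132], [0.005, 0.214, 0.977, 0.932], [0.0, 0.0, 0.0, 1.0]]}
scene {'fx': 369.413, 'fy': 369.413, 'cx': 318.663, 'cy': 199.674, 'cam_to_world': [[0.606, 0.475, -0.639, -0.054], [-0.796, 0.354, -0.492, -0.342], [-0.008, 0.806, 0.592, 0.597], [0.0, 0.0, 0.0, 1.0]]}
```

View pics/top0.png

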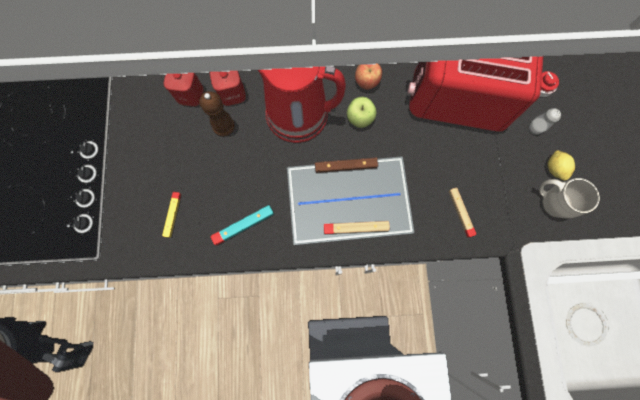

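View pics/scene0.png

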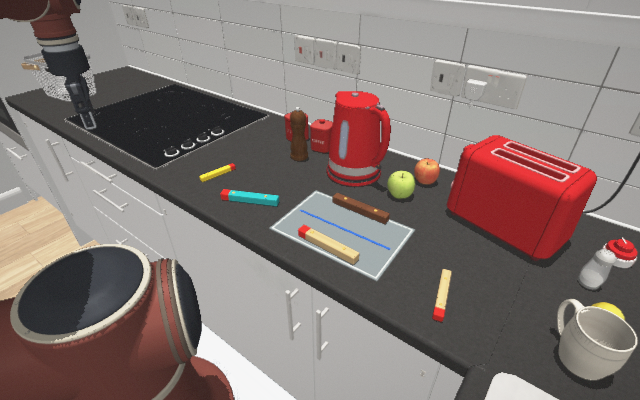

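The top view shows the guide on the mat with its red end at about (329,229) and its plain end at (389,226). The blue line runs from (299,204) to (400,195) and the dark strip sits at (346,165). In the scene view the guide's red end is at (304,232).

```bash
cat > h.py <<'E'
from station import get_obs, optics, ctrl
import cv2,numpy as np
def ray(m,p):
    T=np.array(m["cam_to_world"]); d=T[:3,:3]@[(p[0]-m["cx"])/m["fx"],-(p[1]-m["cy"])/m["fy"],-1]
    return T[:3,3],d/np.linalg.norm(d)
def onz(m,p,z):
    c,d=ray(m,p); return c+d*(z-c[2])/d[2]
def tri(m1,p1,m2,p2):
    a,u=ray(m1,p1);b,v=ray(m2,p2)
    s=np.linalg.lstsq(np.c_[u,-v],b-a,rcond=None)[0]
    P,Q=a+s[0]*u,b+s[1]*v; return (P+Q)/2,np.linalg.norm(P-Q)
def masks(im,box):
    x0,y0,x1,y1=box; r=np.zeros(im.shape[:2],bool); r[y0:y1,x0:x1]=1
    h,s,v=[c.astype(int) for c in cv2.split(cv2.cvtColor(im,cv2.COLOR_RGB2HSV))]
    return {"wood":r&(h>10)&(h<28)&(s>70)&(v>140),"red":r&((h<8)|(h>172))&(s>150)&(v>120),
            "blue":r&(h>100)&(h<125)&(s>120)}
E
python3 - <<'E'
from h import *
B={"top":(285,185,418,245),"scene":(268,195,415,272)}
out={}
for n,b in B.items():
    im=cv2.imread(f"pics/{n}0.png")[:,:,::-1].copy(); m=optics.camera_model(n); M=masks(im,b)
    for k,x in M.items():
        if not x.any(): print(n,k,"none");continue
        ys,xs=np.nonzero(x); P=np.c_[xs,ys].astype(np.float32); r=cv2.minAreaRect(P)
        print(n,k,len(xs),np.round(r[0],1),np.round(r[1],1),np.round(r[2],1))
        c=P.mean(0); d=cv2.fitLine(P,2,0,.01,.01)[:2,0]; d*=np.sign(d[0]); t=(P-c)@d
        e=[c+d*(t.min()),c+d*t.max()]; out[n,k]=e
        for p in e: print("   end",np.round(p,1),"z=.002",np.round(onz(m,p,.002),4),"z=.024",np.round(onz(m,p,.024),4))
    x0,y0,x1,y1=b; cv2.imwrite(f"pics/{n}c.png",cv2.resize(im[y0:y1,x0:x1,::-1],None,fx=5,fy=5,interpolation=cv2.INTER_NEAREST))
mt,ms=optics.camera_model("top"),optics.camera_model("scene")
for i in (0,1): print("blue tri",tri(mt,out["top","blue"][i],ms,out["scene","blue"][i]))
a=cv2.imread("pics/topc.png");b=cv2.imread("pics/scenec.png")
w=max(a.shape[1],b.shape[1]);z=np.zeros((a.shape[0]+b.shape[0],w,3),np.uint8);z[:a.shape[0],:a.shape[1]]=a;z[a.shape[0]:,:b.shape[1]]=b
cv2.imwrite("pics/both.png",cv2.resize(z[:,:735],None,fx=.8,fy=.8)); print(z.shape)
E
```

```text
top wood 512 [361.  226.9] [ 9.4 54.4] 87.1
   end [333.8 228.2] z=.002 [0.455  0.0814 0.002 ] z=.024 [0.4519 0.0826 0.024 ]
   end [388.2 225.5] z=.002 [ 0.4542 -0.0544  0.002 ] z=.024 [ 0.4511 -0.05    0.024 ]
top red 87 [328.5 228.5] [9. 9.] 0.0
   end [326.9 223.5] z=.002 [0.4679 0.0979 0.002 ] z=.024 [0.4645 0.0987 0.024 ]
   end [329.7 233.6] z=.002 [0.4421 0.0925 0.002 ] z=.024 [0.4393 0.0935 0.024 ]
top blue 173 [348.9 198.3] [  2.  100.5] 84.5
   end [298.9 203.1] z=.002 [0.5238 0.1651 0.002 ] z=.024 [0.5191 0.1643 0.024 ]
   end [399.  193.7] z=.002 [ 0.534  -0.0897  0.002 ] z=.024 [ 0.529  -0.0845  0.024 ]
scene wood 755 [344.9 225.1] [57.8 65.2] 33.1
   end [305.1 235.3] z=.002 [0.454  0.0909 0.002 ] z=.024 [0.4353 0.0749 0.024 ]
   end [375.1 254.5] z=.002 [ 0.4983 -0.0769  0.002 ] z=.024 [ 0.4779 -0.0867  0.024 ]
scene red 89 [302.7 230.6] [ 8.9 12.1] 26.6
   end [300.3 236.3] z=.002 [0.4444 0.0979 0.002 ] z=.024 [0.426  0.0816 0.024 ]
   end [305.4 225.2] z=.002 [0.4837 0.1139 0.002 ] z=.024 [0.4639 0.097  0.024 ]
scene blue 176 [344.7 229.1] [97.2  1.8] 23.6
   end [300.1 209.7] z=.002 [0.5244 0.1646 0.002 ] z=.024 [0.5031 0.1458 0.024 ]
   end [389.2 248.5] z=.002 [ 0.5347 -0.0929  0.002 ] z=.024 [ 0.5129 -0.1021  0.024 ]
blue tri (array([0.52412612, 0.16484024, 0.00195232]), np.float64(0.0008025423700042266))
blue tri (array([ 5.35385515e-01, -9.12674323e-02, -1.87991406e-05]), np.float64(0.0027219614914168358))
(685, 735, 3)
```

View pics/both.png

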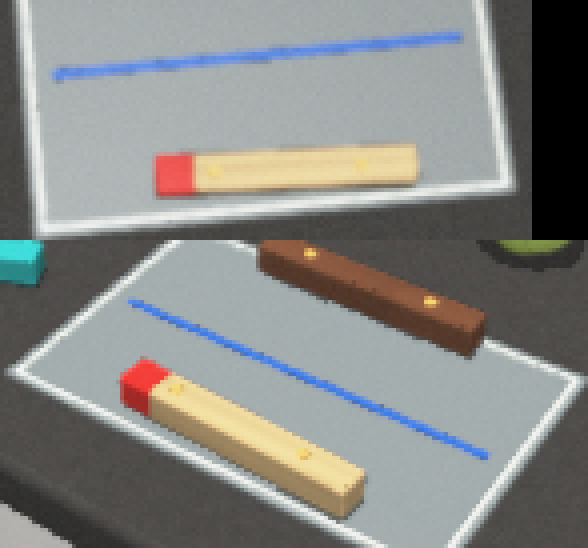

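The crops confirm the guide's top face in the top view, spanning about (323.5,228.7) red to (389,226) plain. The scene view shows its red far corner at about (303.6,224.8) and its plain near corner at about (354,258). I'll check the height by triangulation and start towards the hover point.

```bash
cat >> h.py <<'E'
from scipy.spatial.transform import Rotation as Ro
def togo(x,y,z,ydir_deg):
    """remaining shift (tool mm) and turn about tool axes so tool z is down, tool y at ydir_deg"""
    o=get_obs(); R=Ro.from_rotvec(o["tool_rot"]); a=np.radians(ydir_deg)
    Y=np.array([np.cos(a),np.sin(a),0]);Z=np.array([0,0,-1.]);T=Ro.from_matrix(np.c_[np.cross(Y,Z),Y,Z])
    print("t",round(o["t"],2),"tcp",np.round(o["tool_pos"],4),"open",round(o["opening"],4),"shift",np.round(R.inv().apply(np.array([x,y,z])-o["tool_pos"])*1000,1),"turn",np.round((R.inv()*T).as_rotvec(),3))
E
python3 - <<'E'
from h import *
mt,ms=optics.camera_model("top"),optics.camera_model("scene")
T=lambda x,y:(285+x/4-.4,185+y/4-.4); S=lambda x,y:(268+x/4-.4,195+(y-240)/4-.4)
for a,b in (((155,154),(143,360)),((417,186),(345,492)),((155,196),(121,379))): print(tri(mt,T(*a),ms,S(*b)))
for p in ((155,175),(417,166)): print(onz(mt,T(*p),.024))
togo(.4515,.088,.13,0)
E
python3 -m pendant '[[[-23.4,-22.3,6.2],[0,0,0],1],[[-23.4,-22.3,6.2],[0,0,0],1],[[-23.4,-22.3,6.2],[0,0,0],1],[[-23.4,-22.3,6.2],[0,0,0],1],[[-23.4,-22.3,6.2],[0,0,0],1],[[-23.4,-22.3,6.2],[0,0,0],1],[[-23.4,-22.3,6.2],[0,0,0],1],[[-23.4,-22.3,6.2],[0,0,0],1],[[-23.4,-22.3,6.2],[0,0,0],1],[[-23.4,-22.3,6.2],[0,0,0],1],[[-23.4,-22.3,6.2],[0,0,0],1],[[-23.4,-22.3,6.2],[0,0,0],1]]' 40
python3 -c "
from h import *
togo(.4515,.088,.13,0)"
```

```text
(array([0.46706597, 0.10677605, 0.01865407]), np.float64(0.000850759656473119))
(array([ 0.43964527, -0.05274736,  0.02392347]), np.float64(0.006450258522500032))
(array([0.4428543 , 0.10679994, 0.01962575]), np.float64(0.005449338966699766))
[0.45304003 0.10798326 0.024     ]
[ 0.44957431 -0.05149757  0.024     ]
t 0.1 tcp [0.2601 0.5677 0.2302] open 0.0849 shift [-373.8 -356.1  100.7] turn [-2.000e-03  1.000e-03  1.141e+00]
t: 1.1
tool_pos: [0.4041, 0.2063, 0.1562]
tool_rot: [-0.669, -3.069, 0.0]
contact_force: [1.3, 0.0, -0.4]
opening: 0.0853
grip_force: 0.0
t 1.1 tcp [0.4041 0.2063 0.1562] open 0.0853 shift [-92.4 -87.8  26.2] turn [-0.    -0.     1.141]
```

```bash
python3 -m pendant '[[[-30.8,-29.3,8.7],[0,0,0],1],[[-30.8,-29.3,8.7],[0,0,0],1],[[-30.8,-29.3,8.7],[0,0,0],1],[[0,0,0],[0,0,0.12],1],[[0,0,0],[0,0,0.12],1],[[0,0,0],[0,0,0.12],1],[[0,0,0],[0,0,0.12],1],[[0,0,0],[0,0,0.12],1],[[0,0,0],[0,0,0.12],1],[[0,0,0],[0,0,0.12],1],[[0,0,0],[0,0,0.12],1],[[0,0,0],[0,0,0.12],1]]'
python3 -m pendant '[[[0,0,0],[0,0,0.08],1],[[0,0,0],[0,0,0],1],[[0,0,0],[0,0,0],1]]'
python3 - <<'E'
from h import *
togo(.4525,.088,.13,-1.3)
m=optics.camera_model("wrist"); im=optics.get_image("wrist"); cv2.imwrite("pics/w1.png",im[:,:,::-1]); np.save("w1.npy",m)
E
```

```text
t: 2.1
tool_pos: [0.4493, 0.0941, 0.1314]
tool_rot: [-2.159, -2.281, 0.001]
contact_force: [0.4, -0.5, 0.8]
opening: 0.0858
grip_force: 0.0
t: 2.35
tool_pos: [0.4494, 0.0941, 0.1315]
tool_rot: [-2.24, -2.202, 0.001]
contact_force: [0.2, -0.7, 0.7]
opening: 0.0853
grip_force: 0.0
t 2.35 tcp [0.4494 0.0941 0.1315] open 0.0853 shift [-6.1  3.2  1.5] turn [-0.001  0.     0.006]
```

View pics/w1.png

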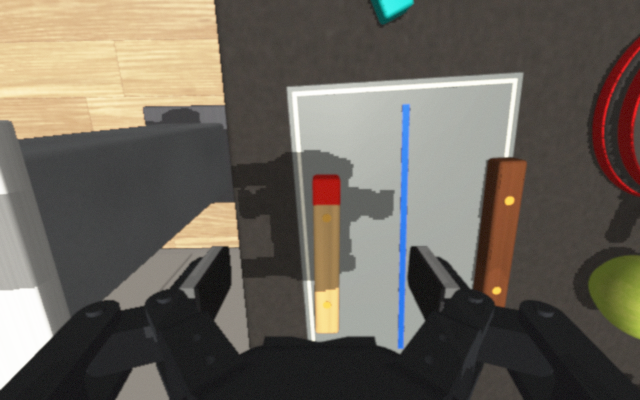

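The wrist view shows the whole guide, red end at about (326,176) and plain end at (327,332). The blue line runs from (406,105) to (402,348), and the dark strip is on the right at x≈500.

```bash
python3 - <<'E'
from h import *
m=np.load("w1.npy",allow_pickle=True).item(); mt=optics.camera_model("top")
for n,p in dict(redL=(314,177),redR=(340,176),plL=(316,332),plR=(339,331),red=(326.5,176),pl=(327.5,331.5)).items(): print(n,np.round(onz(m,p,.024),4))
for p in ((406,104.5),(402,349)): print("blue",np.round(onz(m,p,.002),4))
T=lambda x,y:(285+x/4-.4,185+y/4-.4)
print(tri(m,(326.5,176),mt,T(155,175)),tri(m,(327.5,331.5),mt,T(417,166)))
print(np.array(m["cam_to_world"])[:3,3])
E
```

```text
redL [0.4453 0.1093 0.024 ]
redR [0.4674 0.1098 0.024 ]
plL [ 0.4439 -0.0498  0.024 ]
plR [ 0.4669 -0.0489  0.024 ]
red [0.4559 0.11   0.024 ]
pl [ 0.4554 -0.0494  0.024 ]
blue [0.5259 0.1674 0.002 ]
blue [ 0.5385 -0.0931  0.002 ]
(array([0.45563591, 0.10725204, 0.01005729]), np.float64(0.0013759340761181674)) (array([ 0.45294714, -0.05314397,  0.01861888]), np.float64(0.005277711872529308))
[0.45060167 0.16651775 0.2740207 ]
```

```bash
python3 -m pendant '[[[-5,4.6,20],[0,0,0],1],[[0,0,25],[0,0,0],1],[[0,0,25],[0,0,0],1],[[0,0,20],[0,0,0],1],[[0,0,15],[0,0,0],1],[[0,0,10],[0,0,0],1],[[0,0,6],[0,0,0],1],[[0,0,0],[0,0,0],1],[[0,0,0],[0,0,0],1]]'
python3 -m pendant '[[[0,0,0],[0,0,0],0.6],[[0,0,0],[0,0,0],0.4],[[0,0,0],[0,0,0],0],[[0,0,0],[0,0,0],0],[[0,0,0],[0,0,0],0],[[0,0,0],[0,0,0],0],[[0,0,0],[0,0,0],0],[[0,0,0],[0,0,0],0]]' 40
python3 -c "
from h import *
togo(.454,.089,.008,0)
cv2.imwrite('pics/w2.png',optics.get_image('wrist')[:,:,::-1])"
```

```text
t: 3.15
tool_pos: [0.4546, 0.0891, 0.0113]
tool_rot: [2.242, 2.2, 0.001]
contact_force: [0.1, -0.3, 0.5]
opening: 0.0856
grip_force: 0.0
t: 3.82
tool_pos: [0.4548, 0.0891, 0.0115]
tool_rot: [2.242, 2.2, 0.001]
contact_force: [-0.2, 0.9, 4.1]
opening: 0.0227
grip_force: 40.1
t 3.82 tcp [0.4548 0.0891 0.0115] open 0.0227 shift [-0.1 -0.8  3.5] turn [ 0.001 -0.    -0.019]
```

View pics/w2.png

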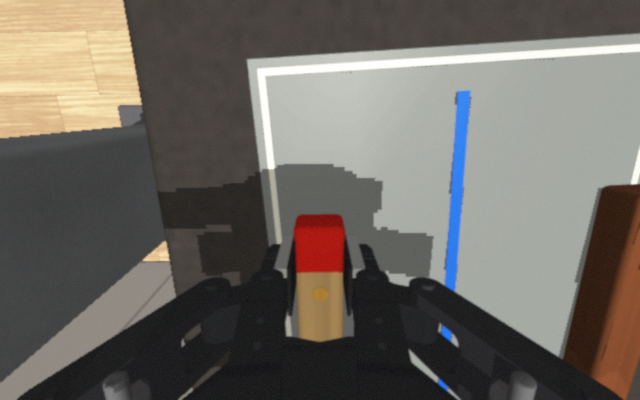

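```bash
python3 -m pendant '[[[-0.16,6.7,0],[0,0,0.048],0],[[-0.16,6.7,0],[0,0,0.048],0],[[-0.16,6.7,0],[0,0,0.048],0],[[-0.16,6.7,0],[0,0,0.048],0],[[-0.16,6.7,0],[0,0,0.048],0],[[-0.16,6.7,0],[0,0,0.048],0],[[-0.16,6.7,0],[0,0,0.048],0],[[-0.16,6.7,0],[0,0,0.048],0],[[-0.16,6.7,0],[0,0,0.048],0],[[-0.16,6.7,0],[0,0,0.048],0],[[0,0,0],[0,0,0],0],[[0,0,0],[0,0,0],0]]'
python3 - <<'E'
from h import *
togo(0,0,0,-27.9)
im=optics.get_image('wrist');cv2.imwrite('pics/w3.png',im[:,:,::-1]); np.save("w3.npy",optics.camera_model("wrist"))
E
```

```text
t: 4.87
tool_pos: [0.5193, 0.072, 0.0115]
tool_rot: [2.7, 1.604, 0.003]
contact_force: [0.9, 0.5, 5.2]
opening: 0.0228
grip_force: 40.2
t 4.87 tcp [0.5193 0.072  0.0115] open 0.0228 shift [-311.6 -421.7   10.5] turn [ 0.002 -0.001 -0.012]
```

View pics/w3.png

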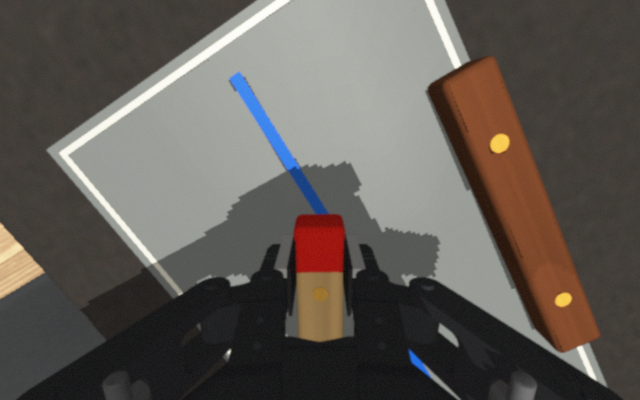

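The line runs under the red face at about (325,214), close to the centre of the face at (319,214), so the red end is on the line. I'll release, rise and check the plain end.

```bash
python3 -m pendant '[[[0,0,0],[0,0,0],0.6],[[0,0,0],[0,0,0],0.8],[[0,0,0],[0,0,0],0.9],[[0,0,0],[0,0,0],0.9],[[0,0,-10],[0,0,0],0.9],[[0,0,-20],[0,0,0],1],[[0,0,-25],[0,0,0],1],[[0,0,-25],[0,0,0],1],[[0,0,-25],[0,0,0],1],[[0,0,-15],[0,0,0],1],[[0,0,0],[0,0,0],1],[[0,0,0],[0,0,0],1]]'
python3 - <<'E'
from h import *
togo(0,0,0,-27.9)
m=optics.camera_model("wrist")
im=optics.get_image('wrist');cv2.imwrite('pics/w4.png',im[:,:,::-1]); np.save("w4.npy",m)
cv2.imwrite('pics/t4.png',optics.get_image('top')[:,:,::-1])
E
```

```text
t: 5.92
tool_pos: [0.5189, 0.0721, 0.1321]
tool_rot: [2.7, 1.604, 0.003]
contact_force: [-0.4, -0.8, 0.2]
opening: 0.0854
grip_force: 0.0
t 5.92 tcp [0.5189 0.0721 0.1321] open 0.0854 shift [-311.8 -421.5  130.8] turn [ 0.002 -0.001 -0.012]
```

View pics/w4.png

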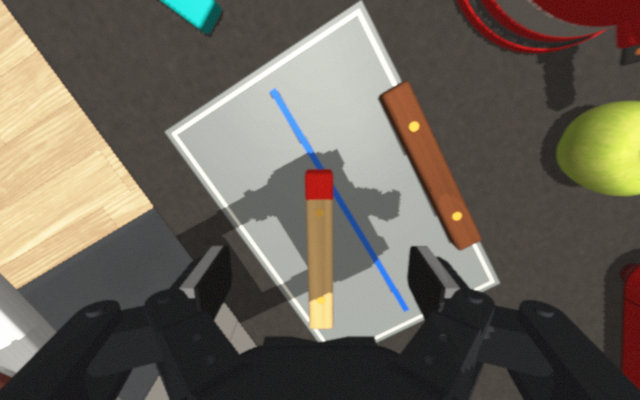

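The red end is at about (319,170) with the line beside it, the plain end is at about (321,328), and the line ends are (274,92) and (405,309).

```bash
python3 - <<'E'
from h import *
m=np.load("w4.npy",allow_pickle=True).item()
r,p=onz(m,(319,170.5),.024),onz(m,(321,327.5),.024); a,b=onz(m,(273.5,91),.002),onz(m,(405.5,310),.002)
y=(a-b)[:2]/np.linalg.norm((a-b)[:2]); x=np.array([y[1],-y[0]]); mid=((a+b)/2)[:2]
print(r,p,np.linalg.norm(r-p),a,b,np.linalg.norm(a-b))
for n,q in (("red",r),("plain",p)): print(n,(q[:2]-mid)@x,(q[:2]-mid)@y)
d=(r-p)[:2]; print("strip deg",np.degrees(np.arctan2(d[1],d[0])),"line deg",np.degrees(np.arctan2(y[1],y[0])))
g=p[:2]+d/np.linalg.norm(d)*.02; print("grasp",g)
togo(*g,.13,np.degrees(np.arctan2(d[1],d[0]))-90)
im=cv2.imread("pics/t4.png")[:,:,::-1].copy();mt=optics.camera_model("top")
ys,xs=np.nonzero(masks(im,(285,185,418,245))["wood"]); P=np.c_[xs,ys].astype(np.float32)
e=P[np.argsort(P[:,0])][-6:].mean(0);print("top plain",e,onz(mt,e,.024))
E
```

```text
[0.52880576 0.09036065 0.024     ] [ 0.45427658 -0.05069231  0.024     ] 0.15953224332797464 [0.52558855 0.16607114 0.002     ] [ 0.53531461 -0.09067511  0.002     ] 0.2569304094610777
red 0.00034889631135963926 0.05268719587147528
plain -0.07946640088548579 -0.08544337639489645
strip deg 62.14904586233025 line deg 92.16944149786309
grasp [ 0.46362004 -0.03300899]
t 6.02 tcp [0.5173 0.0721 0.1294] open 0.0854 shift [-118.     3.2   -0.4] turn [-0.002  0.001 -0.013]
top plain [nan nan] [nan nan nan]<stdin>:12: RuntimeWarning: Mean of empty slice.
  ret = um.true_divide(
```

```bash
python3 -m pendant '[[[-20,1,0],[0,0,0],1],[[-30,1,0],[0,0,0],1],[[-30,1,0],[0,0,0],1],[[-25,0.2,0],[0,0,-0.013],1],[[-13,0,0],[0,0,0],1],[[0,0,20],[0,0,0],1],[[0,0,30],[0,0,0],1],[[0,0,30],[0,0,0],1],[[0,0,20],[0,0,0],1],[[0,0,13],[0,0,0],1],[[0,0,6],[0,0,0],1],[[0,0,0],[0,0,0],1]]'
python3 -m pendant '[[[0,0,0],[0,0,0],0.6],[[0,0,0],[0,0,0],0.4],[[0,0,0],[0,0,0],0],[[0,0,0],[0,0,0],0],[[0,0,0],[0,0,0],0],[[0,0,0],[0,0,0],0],[[0,0,0],[0,0,0],0],[[0,0,0],[0,0,0],0]]' 40
python3 -c "
from h import *
togo(.4636,-.033,.0115,-27.85)"
```

```text
t: 7.02
tool_pos: [0.4621, -0.0325, 0.0088]
tool_rot: [-2.687, -1.619, 0.007]
contact_force: [-0.1, -0.8, 0.1]
opening: 0.0852
grip_force: 0.0
t: 7.68
tool_pos: [0.4658, -0.0333, 0.0129]
tool_rot: [2.69, 1.621, 0.002]
contact_force: [-0.0, -0.1, 5.5]
opening: 0.0232
grip_force: 40.7
t 7.68 tcp [ 0.4658 -0.0333  0.0129] open 0.0232 shift [-0.7 -2.1  1.4] turn [ 0.002 -0.     0.   ]
```

```bash
python3 -m pendant '[[[0.2,7.3,0],[0,0,-0.0522],0],[[0.2,7.3,0],[0,0,-0.0522],0],[[0.2,7.3,0],[0,0,-0.0522],0],[[0.2,7.3,0],[0,0,-0.0522],0],[[0.2,7.3,0],[0,0,-0.0522],0],[[0.2,7.3,0],[0,0,-0.0522],0],[[0.2,7.3,0],[0,0,-0.0522],0],[[0.2,7.3,0],[0,0,-0.0522],0],[[0.2,7.3,0],[0,0,-0.0522],0],[[0.2,7.3,0],[0,0,-0.0522],0],[[0,0,0],[0,0,0],0],[[0,0,0],[0,0,0],0]]'
python3 -m pendant '[[[0,0,0],[0,0,0],0.6],[[0,0,0],[0,0,0],0.8],[[0,0,0],[0,0,0],0.9],[[0,0,0],[0,0,0],0.9],[[0,0,-10],[0,0,0],0.9],[[0,0,-20],[0,0,0],1],[[0,0,-25],[0,0,0],1],[[0,0,-25],[0,0,0],1],[[0,0,-25],[0,0,0],1],[[-20,0,-15],[0,0,0],1],[[-30,0,0],[0,0,0],1],[[0,0,0],[0,0,0],1]]'
python3 - <<'E'
from h import *
togo(.5317,-.05,.13,2.2)
np.save("w5.npy",optics.camera_model("wrist"))
a=optics.get_image('wrist')[:,:,::-1];cv2.imwrite('pics/w5.png',a)
E
```

```text
t: 8.68
tool_pos: [0.5366, -0.0495, 0.0129]
tool_rot: [2.18, 2.259, 0.002]
contact_force: [1.1, -1.3, 5.3]
opening: 0.0229
grip_force: 40.6
t: 9.68
tool_pos: [0.5384, -0.1027, 0.1349]
tool_rot: [2.18, 2.254, 0.001]
contact_force: [-0.5, -0.1, 0.3]
opening: 0.0851
grip_force: 0.0
t 9.68 tcp [ 0.5384 -0.1027  0.1349] open 0.0851 shift [53.  -5.   4.7] turn [ 0.004  0.004 -0.005]
```

View pics/w5.png

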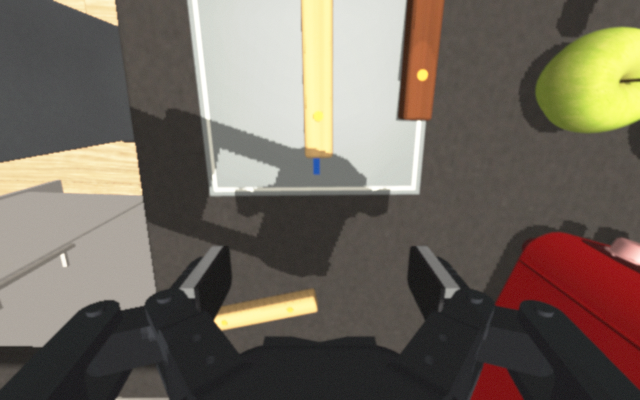

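The plain end, at (319,156), sits over the line, whose tip shows at (316,172). I'll measure this and check the red end from the top view.

```bash
python3 - <<'E'
from h import *
m=np.load("w5.npy",allow_pickle=True).item()
print("wrist plain",onz(m,(319,156.5),.024),"line tip",onz(m,(316.5,174.5),.002))
im=optics.get_image("top");mt=optics.camera_model("top")
cv2.imwrite("pics/t5.png",cv2.resize(im[150:250,280:420,::-1],None,fx=5,fy=5,interpolation=cv2.INTER_NEAREST))
E
```

```text
wrist plain [ 0.53787734 -0.07103284  0.024     ] line tip [ 0.53632866 -0.09162053  0.002     ]
```

View pics/t5.png

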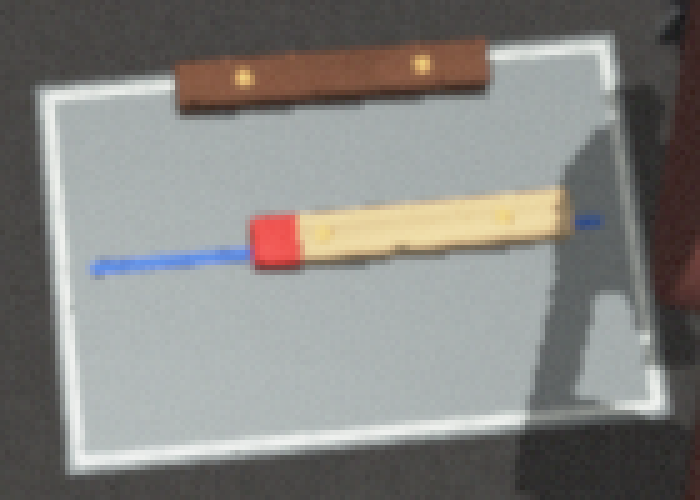

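The top view shows the strip along the line, red face at (251,241) in the crop and plain end at (567,211). Line shows at both ends and the dark strip is undisturbed.

```bash
python3 - <<'E'
from h import *
mt=optics.camera_model("top"); T=lambda x,y:(280+x/5-.4,150+y/5-.4)
r,p=onz(mt,T(251,241),.024),onz(mt,T(567,211),.024);a,b=onz(mt,T(92,268),.002),onz(mt,T(602,221),.002)
y=(a-b)[:2]/np.linalg.norm((a-b)[:2]); x=np.array([y[1],-y[0]]); mid=((a+b)/2)[:2]
for q in (r,p): print(np.round([(q[:2]-mid)@x*1000,(q[:2]-mid)@y*1000],1))
print(np.linalg.norm(r-p),np.linalg.norm(a-b))
E
```

```text
[ 1.4 49.9]
[   1.9 -107.9]
0.1577747945201869 0.25989774938758936
```

```bash
python3 -c "
from station import ctrl
print(ctrl.finish_job())"
```

```text
the job is handed in; nothing more can be done
None
```

The job is handed in: the guide strip was walked one end at a time onto the blue line, and in the last top view both its ends are within about 2 mm of the line, its middle is about 29 mm from the line's middle, and the dark strip looks undisturbed; no verdict came back.

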